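# Open the duct damper past half to full and start the bench dust extractor

## Robot

A 6-joint arm with a two-finger parallel gripper is mounted at the origin on the work surface. World frame = base frame: x ahead of the robot, y to its left, z up, the work surface at z = 0. Lengths are in m, angles in rad, forces in N, time in s.
With the tool pointing down it reaches from about 0.325 to 0.85 m from the base axis. Payload 4.4 kg.
Tool frame: the origin (TCP) lies between the finger pads; the fingertips stand 8 mm ahead of it and the grasp point (between the pads) lies 11 mm behind it (r.tips_ahead is the distance from the TCP to the fingertips, in m); y points along the fingers, x is the direction in which the jaws open and shut, and the axes are right-handed (so a half turn about y gives the same grasp; the last joint's range is limited). The gripper opens to 94 mm and grips with 3 to 60 N. Pads are 16 mm wide; open, the fingers measure 119 mm over their backs; the gripper's body (75 mm by 177 mm) begins 78 mm behind the grasp point.
Start: joints at [1.042, 0.207, 1.542, -0, 1.393, -0.15], TCP at [0.212, 0.534, 0.213] pointing down, gripper open.
Joint ranges: [-2.73, 2.73], [-0.86, 2.22], [0.23, 2.46], [-1.11, 4.25], [0.08, 2.63], [-2.82, 2.82]. Speed limits (rad/s): [2.79, 2.79, 3.14, 3.14, 3.14, 3.14].

## Interface

Orientations are given as a rotation vector (axis times angle).
In Python, from workcell import r gives the robot as it stands.
- The arm moves only by the tool step_arm, never from a script. Its argument "commands" is a list of rows, each a list of 7 numbers: the shift along the tool's x, y, z in cm, then the turn, a rotation vector about the tool's x, y, z in degrees, then the finger opening in cm, from 0 to 9.4. In form: [[tx, ty, tz, wx, wy, wz, fingers], ...]. A call has 1 to 10 rows; each row is the pose to reach, as a shift and turn from the pose commanded when the call began, along the tool's axes at that moment; what a row does not reach only later rows make up. A row lasts 1/8 s, in which the tool goes at most 62.5 mm and 10.7 degrees, less where a joint would pass 70% of its speed; a pose out of reach is approached as far as the arm can. A call with a gripper value outside its range is refused whole. The fingers move at their own pace and stop on an object; "force" is the grip in N (left out, the last holds). Time passes only in rows, so rows that repeat a pose let the fingers close. It gives the time, the measured TCP pose, the force and the opening at its end, in the units of the state.
- r.get_state(): the state, without advancing time (a new reading comes with each control period).
- r.grab_frame(name): name is "scene" or "top"; returns the picture (400x640x3 uint8, blue, green, red); there is no depth.
- r.get_calibration(name): a dict with "fx", "fy", "cx", "cy" (pixels), "view" (4x4, takes a point from world to camera coordinates). Camera axes: x right, y down, z forward; pixel columns grow to the right and rows downward; lengths in m; the calibration is good to about 2 mm. A picture is of the moment at which its call begins. get_calibration takes no time and is no camera call.
- r.finish_job(): hands the job in, once; it reports no verdict.
The state is a dict: "t": time; "joint_pos": joint angles; "joint_velocities": joint speeds; "effort": joint torques, N m; "tool_pos": TCP position; "ee_rot": TCP orientation; "contact_force": force on the tool from outside, world axes, zero at the start; "torque": the same for the moment, N m; "opening": finger opening in m.
Only numpy, scipy, OpenCV 4.12 (cv2) and the standard library are available. Lean on these libraries where they do the work, as an engineer would, in place of code of your own. Each camera call takes 0.05 s, during which the arm holds its last target. There are 200 camera calls.

## Task

Get the dust extraction running for carving: with a fingertip, push the damper lever on top of the duct from shut, past its half-open click, all the way round to the fully open stop so that it stays there in line with the duct, and only then press the green start button fully down and let it go. Just push the lever, do not grip its tab between the fingers. Leave the red stop button alone and do not disturb the carving, rasp, sanding block and tool cup on the bench.

Things in the scene. Friction and masses are not known exactly. Their poses are not given: they have to be found in the camera images.
- extractor: Fixed bench extractor: 100 mm duct along y, top 163 mm up; blue cabinet (x -100 to 160, y -390 to -170 mm, top 227 mm up, handle to 256 mm); black hood (y 165 to 235 mm, 200 mm wide, top 210 mm up). Origin on the bench straight below the damper shaft; z up, +y along the duct from cabinet to hood, -x the near side facing the robot.
- shaft (a point): Damper shaft, on top of the duct, 184 mm above the bench, at the height of the lever bar. The lever turns about the vertical line through this point, over a round index plate (132 mm across, top 176 mm above the bench) with red (shut), yellow (half) and green (open) marks.
- tab_mid (a point): Centre of the upturned finger tab at the lever's end, 112 mm from the shaft axis, 207 mm above the bench; moves with the lever. The tab is an upright plate 30 mm wide along the lever, 10 mm thick (orange pad 6 mm, bare steel 4 mm), from the bar's top (186 mm up) to 225 mm above the bench. The yellow bar is 24 mm wide, 5 mm thick and ends 127 mm from the shaft.
- damper (a joint): Lever angle, rad. 0 = shut: points to the extractor's -x, across the duct. Grows clockwise seen from above, towards +y (the hood). 0.785 = half open, the first detent. 1.571 = open stop, lever along the duct to +y. A spring plunger clicks at shut, half and open: pushing the tab takes about 8 N to leave shut, to enter or leave half, and to enter open (near 1.27). Past 1.46 it snaps open and stays.
- start_top (a point): Centre of the top of the green start button (26 mm across) on the grey switch box on the cabinet's top, the one nearer the duct; presses straight down 6 mm, fully down takes 5 N, springs back.
- start (a joint): Travel of the green button in m: 0 released, 0.006 fully down. Pressed counts from 0.004.
- stop_top (a point): Centre of the top of the red stop button (26 mm across), same kind, 58 mm from the green one towards the extractor's -y.
- stop (a joint): Travel of the red button in m: 0 released, 0.006 fully down.
- carving: Loose carved foam bell with dimples, cream, 124 mm across and 184 mm tall, standing on the dark board in front of the hood. Origin at the centre of its underside.
- rasp: Loose rasp with a wooden handle, 255 mm long, 25 mm thick, lying on the bench on the near side of the duct. Origin on the bench below the joint of handle and blade; x along the blade.
- sander: Loose cork sanding block, 105 x 62 x 30 mm, on the bench on the near side of the duct. Origin at the centre of its underside.
- toolcup: Loose steel cup, 72 mm across and 100 mm tall, with modelling tools standing in it up to 170 mm above the bench. Origin at the centre of its underside.
- pad_face (a point): Centre of the outer face of the orange plastic pad (30 mm wide, 33 mm tall, top 222 mm above the bench) on the tab: the side to push on for opening. 6 mm from the tab's centre plane; faces the extractor's -y when shut and its -x when fully open; moves with the lever. The bare steel back of the tab is the leading side.

How it is judged:
By the outcome, as a careful person would: the job done as asked, in the order asked, and still so for the second after the job is handed in, with the robot touching nothing.
It also fails if it takes over 48 s, if anything falls off the work surface, if the arm or the gripper's body presses on something with over 40 N, if the wrist force passes 120 N, or if a joint passes its speed limit or range.

## Working session

There is one attempt and no reset: what is moved stays moved. The work goes in short steps, Python scripts to look and compute and a tool call to move; the robot and the scene stay as the last step left them, time stands still between calls to the robot, and variables do not carry over. Pictures are saved under pics/ and viewed, about 8 in all and at most 12, crops included, and the job is handed in when it is done.

Besides the shell and the picture viewer there is one more tool, called after "Call:" as name(argument=value, ...), one argument or row to a line, values as JSON. step_arm: Moves the arm, as the interface text tells. Its arguments: {"type":"object","properties":{"commands":{"type":"array","items":{"type":"array","items":{"type":"number"}}},"force":{"type":"number"}},"required":["commands"]}

```bash
mkdir -p pics; ls; python3 - <<'E'
from workcell import r
import cv2,numpy as np
s=r.get_state(); print({k:np.round(v,3) for k,v in s.items()})
for n in("scene","top"):
    c=r.get_calibration(n); print(n,c)
    cv2.imwrite(f"pics/{n}0.png",r.grab_frame(n))
print(r.tips_ahead)
E
```

```text
pics
{'t': np.float64(0.0), 'joint_pos': array([ 1.043,  0.207,  1.543,  0.   ,  1.394, -0.151]), 'joint_velocities': array([ 0.001, -0.002, -0.001, -0.002,  0.   , -0.   ]), 'effort': array([ 1.0000e-03, -3.7089e+01, -2.8141e+01,  7.0000e-02,  3.6000e-02,
       -0.0000e+00]), 'tool_pos': array([0.212, 0.534, 0.212]), 'ee_rot': array([-1.366, -0.925,  0.928]), 'contact_force': array([-0.032, -0.585, -0.297]), 'torque': array([-0.023, -0.03 , -0.028]), 'opening': np.float64(0.094)}
scene {'fx': 451.71636929022276, 'fy': 451.71636929022276, 'cx': 322.5162534514841, 'cy': 194.87315389559524, 'view': array([[ 0.99975684, -0.02170893, -0.00387197, -0.50882229],
       [-0.01877969, -0.74615936, -0.66550246,  0.2174775 ],
       [ 0.01155824,  0.66541335, -0.74638561,  1.22489106],
       [ 0.        ,  0.        ,  0.        ,  1.        ]])}
top {'fx': 361.7602015459304, 'fy': 361.7602015459304, 'cx': 322.7217882969904, 'cy': 199.11550626313033, 'view': array([[-0.0118661 , -0.99991264, -0.00582269,  0.13434755],
       [-0.97932385,  0.01279743, -0.20189359,  0.54136165],
       [ 0.20195047,  0.00330661, -0.97939015,  1.15139237],
       [ 0.        ,  0.        ,  0.        ,  1.        ]])}
0.008
```

View pics/scene0.png

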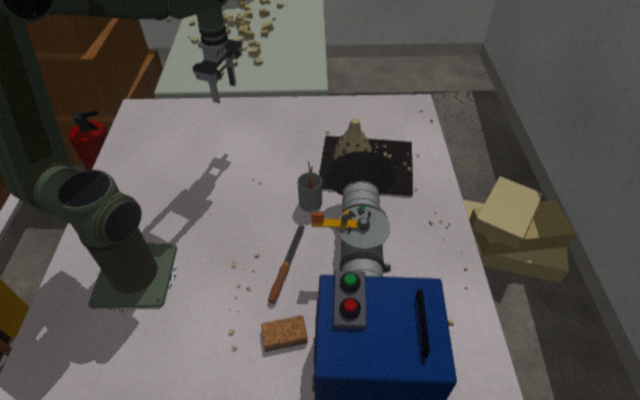

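View pics/top0.png

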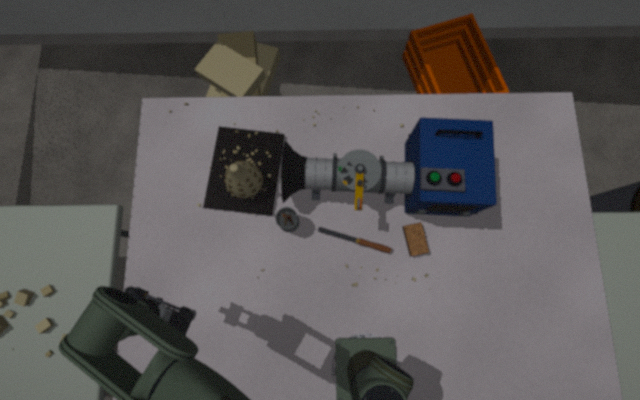

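Scene view: green button at about (350,281), red (350,307), orange tab (318,218), shaft (364,223), cup (310,190), rasp and sander on the near side. Top view: green (434,177), red (456,179), lever (360,190), hood (293,170). Next I triangulate these points.

```bash
cat > h.py <<'E'
import numpy as np,cv2
from workcell import r
from scipy.spatial.transform import Rotation as R
C={n:r.get_calibration(n) for n in("scene","top")}
def P(n):
    c=C[n];K=np.array([[c['fx'],0,c['cx']],[0,c['fy'],c['cy']],[0,0,1]]);return K@c['view'][:3]
def tri(a,b):
    X=cv2.triangulatePoints(P("scene"),P("top"),np.float64(a),np.float64(b))[:,0];return X[:3]/X[3]
def plane(n,uv,z):
    p=P(n);H=np.c_[p[:,0],p[:,1],p[:,2]*z+p[:,3]];q=np.linalg.solve(H,[*uv,1]);return np.array([*(q[:2]/q[2]),z])
def proj(n,X):
    q=P(n)@[*X,1];return q[:2]/q[2]
def blobs(img,lo,hi,roi):
    h=cv2.cvtColor(img,cv2.COLOR_BGR2HSV);m=cv2.inRange(h,np.array(lo),np.array(hi))
    x0,y0,x1,y1=roi;z=np.zeros_like(m);z[y0:y1,x0:x1]=m[y0:y1,x0:x1]
    k,l,st,c=cv2.connectedComponentsWithStats(z)
    return sorted([(int(st[i,4]),c[i].round(1).tolist(),st[i,:4].tolist()) for i in range(1,k)],reverse=True)[:3]
E
python3 - <<'E'
from h import *
s=cv2.imread("pics/scene0.png");t=cv2.imread("pics/top0.png")
for n,i,rg,ry in(("s",s,(335,265,370,325),(300,200,385,235)),("t",t,(420,165,470,192),(335,150,385,215))):
    print(n,"green",blobs(i,(45,120,50),(85,255,255),rg))
    print("red",blobs(i,(0,150,60),(6,255,255),rg))
    print("orange",blobs(i,(3,150,80),(17,255,255),ry))
    print("yellow",blobs(i,(18,150,80),(32,255,255),ry))
a=cv2.resize(s[190:330,290:400],None,fx=4,fy=4,interpolation=cv2.INTER_CUBIC)
b=cv2.resize(t[140:220,330:430],None,fx=3.5,fy=3.5,interpolation=cv2.INTER_CUBIC)
o=np.zeros((560,800,3),np.uint8);o[:560,:440]=a;o[:280,445:795]=b;cv2.imwrite("pics/c1.png",o)
print(R.from_rotvec(r.get_state()['ee_rot']).as_matrix().round(3))
E
```

```text
s green [(122, [350.0, 278.6], [344, 273, 13, 12])]
red [(24, [347.2, 302.4], [345, 299, 6, 9]), (19, [351.8, 305.4], [350, 300, 5, 11]), (5, [355.6, 305.2], [355, 304, 2, 3])]
orange [(87, [317.4, 217.2], [312, 213, 12, 11])]
yellow [(170, [329.9, 222.9], [313, 219, 29, 9]), (90, [351.4, 223.4], [345, 219, 13, 9]), (20, [345.6, 211.8], [343, 210, 6, 5])]
t green [(71, [434.5, 176.1], [430, 172, 10, 9])]
red [(31, [455.2, 177.0], [451, 173, 9, 9])]
orange [(16, [360.4, 202.8], [360, 199, 2, 10])]
yellow [(178, [358.3, 188.4], [355, 173, 9, 36]), (9, [344.7, 182.1], [343, 181, 4, 3])]
[[ 0.369 -0.001 -0.929]
 [ 0.929 -0.002  0.369]
 [-0.002 -1.     0.   ]]
```

View pics/c1.png

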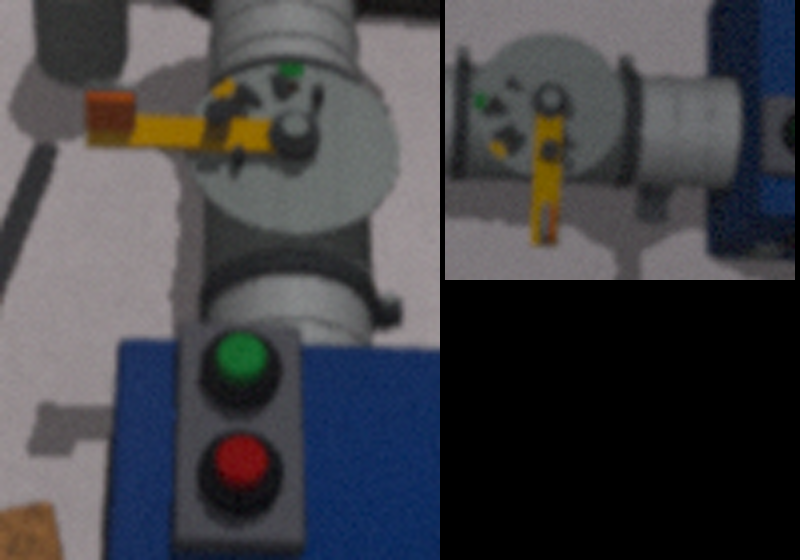

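The crop shows the pad at about scene (317.5,218), green (350.3,278.8), red (350.5,305), plate centre about scene (363.8,227) and top (360,170). The bar's end is at about top (358.6,210).

```bash
python3 - <<'E'
from h import *
g=tri((350.2,278.7),(434.5,176.1));d=tri((350.4,305),(455.4,177))
print("green",g,"red",d,np.linalg.norm(g-d))
print("plate",plane("scene",(363.8,227),.176),plane("top",(360,170.3),.176), tri((363.8,227),(360,170.3)))
print("pad face",plane("scene",(317.4,217.4),.2055))
print("barend",plane("top",(358.6,210),.1865))
v=(d-g)[:2];yaw=np.arctan2(-v[1],-v[0]);print("extr y dir deg",np.degrees(yaw))
for s in ((.0,),):
  pass
# hypothesis: yaw and shaft -> predicted
for sh in (plane("scene",(363.8,227),.176),plane("top",(360,170.3),.176)):
  ey=np.array([np.cos(yaw),np.sin(yaw),0]);ex=np.array([ey[1],-ey[0],0])
  L=lambda x,y,z: np.array([*(sh[:2]+x*ex[:2]+y*ey[:2]),z])
  for nm,X in(("pad",L(-.112,-.006,.2055)),("end",L(-.127,0,.1865)),("shaft",L(0,0,.186))): print(nm,X.round(4),proj("scene",X).round(1),proj("top",X).round(1))
  for nm,q in (("green",g),("red",d)): w=q-sh; print(nm,(w@ex).round(4),(w@ey).round(4))
E
```

```text
green [ 0.56167008 -0.18464632  0.26364334] red [ 0.55846396 -0.24265686  0.26299297] 0.05810270759678287
plate [0.61134061 0.01334895 0.176     ] [0.60626331 0.01262424 0.176     ] [0.60951348 0.01303552 0.17545248]
pad face [0.49785855 0.02264034 0.2055    ]
barend [0.48187385 0.02181093 0.1865    ]
extr y dir deg 86.83659861164543
pad [0.4992 0.0135 0.2055] [318.  220.3] [361.9 203. ]
end [0.4845 0.0204 0.1865] [312.1 223.1] [359.1 209.1]
shaft [0.6113 0.0133 0.186 ] [364.1 224.5] [360.  167.8]
green -0.0387 -0.2004
red -0.0387 -0.2585
pad [0.4941 0.0128 0.2055] [315.9 220.6] [362.2 204.7]
end [0.4795 0.0196 0.1865] [310.  223.4] [359.4 210.8]
shaft [0.6063 0.0126 0.186 ] [362.  224.8] [360.3 169.4]
green -0.0336 -0.1994
red -0.0336 -0.2575
```

Call:
step_arm(
  commands=[
    [0, -5, 0, 0, 0, 0, 0],
    [0, -8.8, 0, 0, 0, 0, 0],
    [-5, -8.8, -5.7, 0, 9, 0, 0],
    [-10, -8.8, -11.4, 0, 18, 0, 0],
    [-15, -8.8, -17.1, 0, 27, 0, 0],
    [-20, -8.8, -22.8, 0, 36, 0, 0],
    [-25, -8.8, -28.5, 0, 45, 0, 0],
    [-30, -8.8, -34.2, 0, 54, 0, 0],
    [-36, -8.8, -41, 0, 63, 0, 0],
    [-41, -8.8, -46.7, 0, 71.5, 0, 0],
  ],
  force=20,
)

```text
t: 1.35
tool_pos: [0.44, 0.0874, 0.3012]
ee_rot: [-1.57, 0.047, -0.047]
contact_force: [0.1, -0.1, -0.0]
opening: 0.0009
```

Call:
step_arm(
  commands=[
    [0, 0, 0, 0, 0, 0, 0],
    [0, 0, 0, 0, 0, 0, 0],
  ],
)

```text
t: 1.6
tool_pos: [0.4393, 0.0894, 0.301]
ee_rot: [-1.57, 0.044, -0.042]
contact_force: [-0.6, 0.3, -0.1]
opening: 0.0002
```

```bash
python3 - <<'E'
from h import *
s=r.get_state();print(s['t'],s['tool_pos'].round(4),s['opening'],s['joint_pos'].round(2));print(R.from_rotvec(s['ee_rot']).as_matrix().round(3))
i=r.grab_frame("scene");j=r.grab_frame("top")
o=np.zeros((560,800,3),np.uint8);o[:560,:400]=cv2.resize(i[150:290,270:370],None,fx=4,fy=4);o[:400,400:]=cv2.resize(j[140:240,310:410],None,fx=4,fy=4);cv2.imwrite("pics/c2.png",o)
E
```

```text
1.6 [0.4393 0.0894 0.301 ] 0.00022655786234327123 [ 0.01 -0.13  1.71  0.    1.56  0.06]
[[ 0.998 -0.001  0.055]
 [-0.055  0.001  0.998]
 [-0.001 -1.     0.001]]
```

View pics/c2.png

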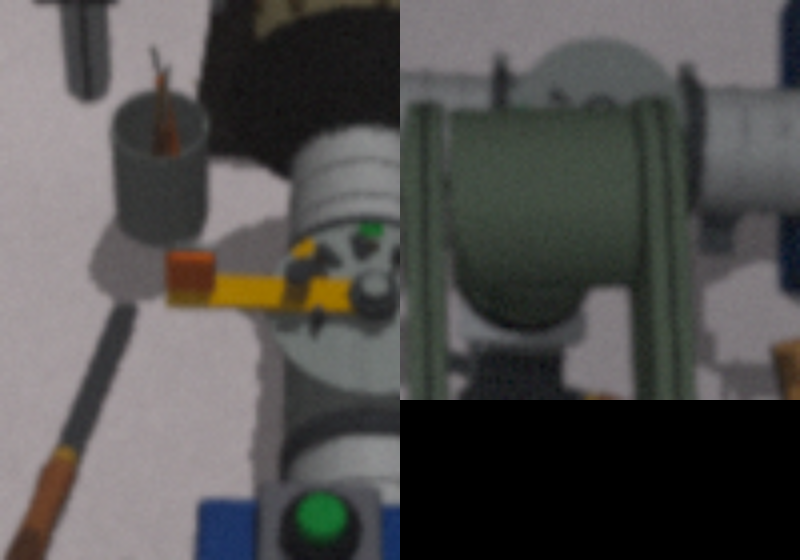

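The crop shows the closed fingers at scene (292,174), aligned with the duct axes, with the lever still shut. I move behind the pad and lower.

Call:
step_arm(
  commands=[
    [3, 0, -5.3, 0, 0, 0, 0],
    [6.2, 0, -10.6, 0, 0, 0, 0],
    [6.2, 0, -10.6, 0, 0, 0, 0],
    [6.2, 4, -10.6, 0, 0, 0, 0],
    [6.2, 8, -10.6, 0, 0, 0, 0],
    [6.2, 9.8, -10.6, 0, 0, 0, 0],
    [6.2, 9.8, -10.6, 0, 0, 0, 0],
  ],
)

```text
t: 2.58
tool_pos: [0.4939, -0.0174, 0.2018]
ee_rot: [-1.569, 0.044, -0.037]
contact_force: [0.3, -0.6, 0.9]
opening: 0.0005
```

```bash
python3 - <<'E'
from h import *
s=r.get_state();print(s['t'],s['tool_pos'].round(4),s['joint_pos'].round(2))
i=r.grab_frame("scene")
t=s['tool_pos']-[0,0,.008]
print("tip px",proj("scene",t).round(1))
cv2.imwrite("pics/c3.png",cv2.resize(i[160:300,280:400],None,fx=4,fy=4))
E
```

```text
2.575 [ 0.4939 -0.0174  0.2018] [-0.21  0.05  1.75  0.    1.35 -0.16]
tip px [316.  233.7]
```

View pics/c3.png

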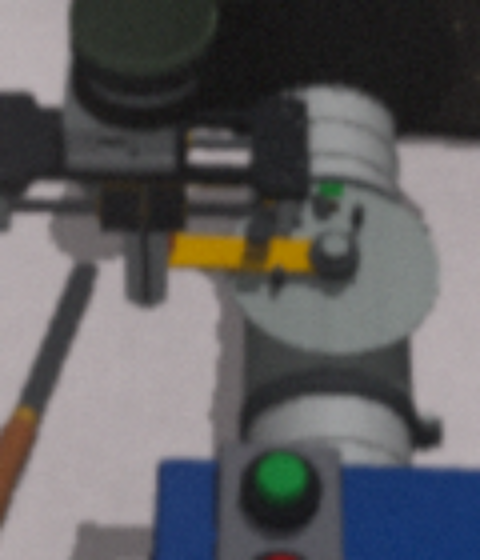

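The finger stands in front of the tab, tip at about scene (316,235), matching the prediction of (316,234.) I push along the arc with the tool turning, first to about 40°.

Call:
step_arm(
  commands=[
    [0.1, 0, 1.2, 0, 0, 0, 0],
    [0.1, 0, 2.4, 0, 0, 0, 0],
    [0, 0, 3.4, 0, 5, 0, 0],
    [0, 0, 4.3, 0, 10, 0, 0],
    [0.1, 0, 5.3, 0, 15, 0, 0],
    [0.3, 0, 6.3, 0, 20, 0, 0],
    [0.6, 0, 7.2, 0, 25, 0, 0],
    [0.9, 0, 8.2, 0, 30, 0, 0],
    [1.3, 0, 9.0, 0, 35, 0, 0],
    [1.8, 0, 9.9, 0, 40, 0, 0],
  ],
)

```text
t: 3.88
tool_pos: [0.5172, 0.0766, 0.2043]
ee_rot: [-1.495, 0.593, -0.589]
contact_force: [-4.0, -2.6, 4.3]
opening: 0.0007
```

```bash
python3 - <<'E'
from h import *
s=r.get_state();print(s['t'],s['tool_pos'].round(4),s['contact_force'].round(1),s['joint_pos'].round(2));print(R.from_rotvec(s['ee_rot']).as_matrix().round(3))
i=r.grab_frame("scene")
cv2.imwrite("pics/c4.png",cv2.resize(i[130:270,280:400],None,fx=4,fy=4))
E
```

```text
3.875 [0.5172 0.0766 0.2043] [-4.  -2.6  4.3] [-0.02  0.11  1.67 -0.    1.36  0.74]
[[ 0.728 -0.005  0.686]
 [-0.686 -0.005  0.728]
 [-0.    -1.    -0.007]]
```

View pics/c4.png

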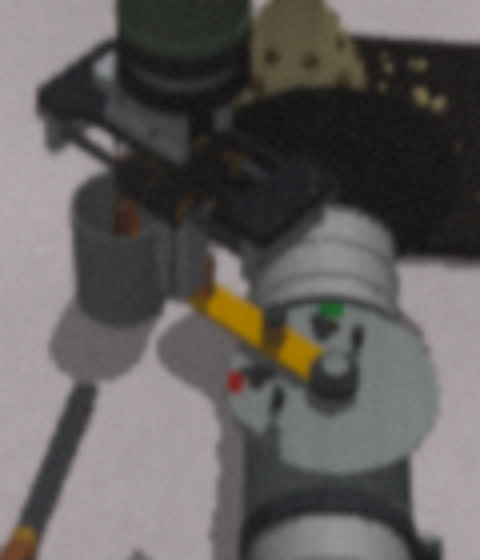

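The lever is at about 40° with the finger flat on the pad, red mark uncovered, and the cup is clear of the fingertips. I continue to the stop.

Call:
step_arm(
  commands=[
    [-0.1, 0, 1.2, 0, 6, 0, 0],
    [0, 0, 2.4, 0, 12, 0, 0],
    [0.1, 0, 3.5, 0, 18, 0, 0],
    [0.4, 0, 4.7, 0, 24, 0, 0],
    [0.8, 0, 5.8, 0, 30, 0, 0],
    [1.3, 0, 6.9, 0, 36, 0, 0],
    [1.9, 0, 7.9, 0, 42, 0, 0],
    [2.5, 0, 8.6, 0, 47, 0, 0],
    [2.7, 0, 8.9, 0, 49, 0, 0],
    [2.7, 0, 8.9, 0, 49, 0, 0],
  ],
)

```text
t: 5.18
tool_pos: [0.5997, 0.125, 0.2037]
ee_rot: [-1.192, 1.236, -1.235]
contact_force: [-1.4, 0.1, 0.9]
opening: 0.0006
```

```bash
python3 - <<'E'
from h import *
s=r.get_state();print(s['t'],s['tool_pos'].round(4),s['contact_force'].round(1),s['joint_pos'].round(2));print(R.from_rotvec(s['ee_rot']).as_matrix().round(3))
i=r.grab_frame("scene")
cv2.imwrite("pics/c5.png",cv2.resize(i[130:270,280:400],None,fx=4,fy=4))
E
```

```text
5.175 [0.5997 0.125  0.2037] [-1.4  0.1  0.9] [0.06 0.29 1.46 0.   1.39 1.67]
[[-0.036  0.     0.999]
 [-0.999  0.001 -0.036]
 [-0.001 -1.     0.   ]]
```

View pics/c5.png

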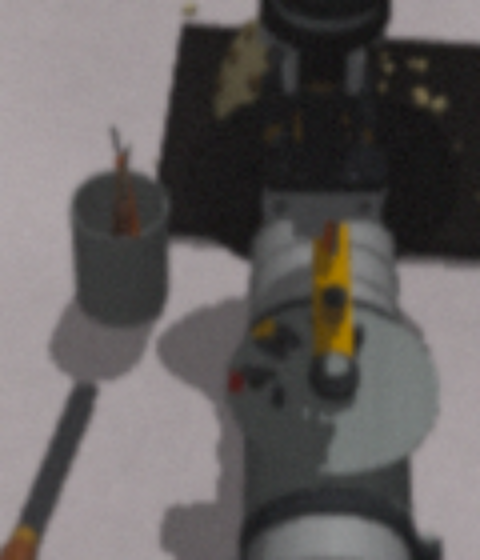

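The lever lies along the duct with its tab near scene (363,188). A small extra nudge confirms the stop by force.

Call:
step_arm(
  commands=[
    [0, 0, 0.2, 0, 1, 0, 0],
    [0, 0, 0.4, 0, 1, 0, 0],
    [0, 0, 0.5, 0, 1, 0, 0],
    [0, 0, 0.5, 0, 1, 0, 0],
  ],
)

```text
t: 5.72
tool_pos: [0.6001, 0.1251, 0.2037]
ee_rot: [-1.19, 1.257, -1.243]
contact_force: [-14.4, 0.9, 9.9]
opening: 0.0003
```

Call:
step_arm(
  commands=[
    [0, 0, -2, 0, 0, 0, 0],
    [0, 0, -4, 0, 0, 0, 0],
    [0, -4, -4, 0, 0, 0, 0],
    [0, -9, -4, 0, 0, 0, 0],
    [0, -14, -4, 0, 0, 0, 0],
    [0, -14, -7, 0, 0, 0, 0],
    [4, -14, -10, 0, 0, 0, 0],
    [9, -14, -10, 0, 0, 0, 0],
    [14, -14, -8, 0, 0, 0, 0],
    [14, -14, -8, 0, 0, 0, 0],
  ],
)

```text
t: 6.98
tool_pos: [0.5179, -0.0143, 0.3433]
ee_rot: [-1.18, 1.252, -1.255]
contact_force: [-0.6, 0.2, 0.3]
opening: 0.0003
```

```bash
python3 - <<'E'
from h import *
s=r.get_state();print(s['t'],s['tool_pos'].round(4),s['contact_force'].round(1),s['joint_pos'].round(2));print(R.from_rotvec(s['ee_rot']).as_matrix().round(3))
i=r.grab_frame("scene");cv2.imwrite("pics/scene6.png",i)
print(blobs(i,(18,150,80),(32,255,255),(340,160,390,235)))
ey=np.array([.055,.998,0]);S=np.array([.609,.014,0])
for d,z in((.127,.1865),(0,.186)): print(proj("scene",S+d*ey+[0,0,z]))
cv2.imwrite("pics/c6.png",cv2.resize(i[120:320,270:410],None,fx=3,fy=3))
E
```

```text
6.975 [ 0.5179 -0.0143  0.3433] [-0.6  0.2  0.3] [-0.19  0.01  1.49 -0.    1.64  1.44]
[[-0.06   0.001  0.998]
 [-0.998 -0.001 -0.06 ]
 [ 0.001 -1.     0.001]]
[(222, [362.5, 203.4], [358, 186, 11, 33]), (19, [345.7, 211.7], [343, 210, 6, 5])]
[361.82051831 186.03056554]
[363.08381085 224.29773743]
```

View pics/c6.png

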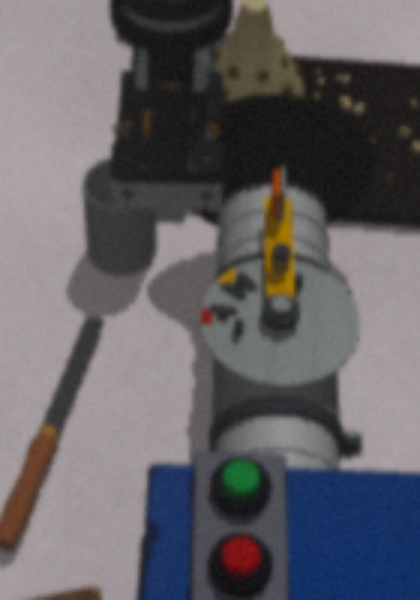

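The lever stays open after the hand is withdrawn: the bar spans scene (358–369, 186–219) and the predicted open bar end is (362,186). The nudge met 14 N with no motion. Next I move above the green button.

Call:
step_arm(
  commands=[
    [4.5, 0, 1.5, 0, 0, 0, 0],
    [9, 0, 3, 0, 0, 0, 0],
    [13, 0, 4.4, 0, 0, 0, 0],
    [16.7, 0, 5.4, 0, 0, 0, 0],
    [16.7, 0, 5.4, 0, 0, 0, 0],
    [16.7, 3, 5.4, 0, 0, 0, 0],
    [16.7, 5.5, 5.4, 0, 0, 0, 0],
    [16.7, 5.5, 5.4, 0, 0, 0, 0],
  ],
)

```text
t: 8.02
tool_pos: [0.5607, -0.1782, 0.2861]
ee_rot: [-1.185, 1.253, -1.244]
contact_force: [0.4, -0.2, -0.2]
opening: 0.0004
```

```bash
python3 - <<'E'
from h import *
s=r.get_state();print(s['t'],s['tool_pos'].round(4),s['contact_force'].round(1))
i=r.grab_frame("scene")
print("tip",proj("scene",s['tool_pos']-[0,0,.008]),"tip lowered",proj("scene",[*s['tool_pos'][:2],.2635]))
cv2.imwrite("pics/c7.png",cv2.resize(i[220:340,290:410],None,fx=4,fy=4))
E
```

```text
8.025 [ 0.5607 -0.1782  0.2861] [ 0.4 -0.2 -0.2]
tip [349.74717534 272.12479272] tip lowered [349.45174484 275.98883665]
```

View pics/c7.png

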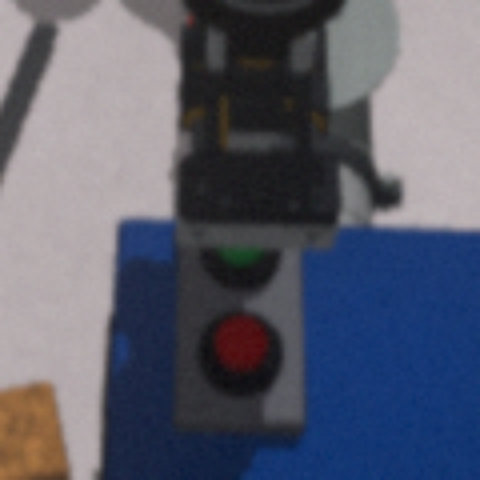

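The gripper hides the top half of the green button, and the red one at scene (350,306) is clear. The tip is 6 mm short in y, so I correct that and press in small steps.

Call:
step_arm(
  commands=[
    [0.6, 0, 0, 0, 0, 0, 0],
    [0.6, 0.7, 0, 0, 0, 0, 0],
    [0.6, 1.2, 0, 0, 0, 0, 0],
    [0.6, 1.5, 0, 0, 0, 0, 0],
    [0.6, 1.8, 0, 0, 0, 0, 0],
    [0.6, 2.1, 0, 0, 0, 0, 0],
    [0.6, 2.1, 0, 0, 0, 0, 0],
  ],
)

```text
t: 8.95
tool_pos: [0.5615, -0.1869, 0.2679]
ee_rot: [-1.183, 1.25, -1.25]
contact_force: [-3.0, 0.1, 4.0]
opening: 0.0006
```

Call:
step_arm(
  commands=[
    [0, 0.2, 0, 0, 0, 0, 0],
    [0, 0.4, 0, 0, 0, 0, 0],
    [0, 0.6, 0, 0, 0, 0, 0],
    [0, 0.6, 0, 0, 0, 0, 0],
  ],
)

```text
t: 9.45
tool_pos: [0.5617, -0.187, 0.2669]
ee_rot: [-1.182, 1.247, -1.252]
contact_force: [-9.1, 4.4, 20.0]
opening: 0.0004
```

Bottomed (20 N, 1 mm further). I release slowly and read the force on the way up, to confirm the button's travel.

Call:
step_arm(
  commands=[
    [0, -0.3, 0, 0, 0, 0, 0],
    [0, -0.5, 0, 0, 0, 0, 0],
    [0, -0.5, 0, 0, 0, 0, 0],
  ],
)

```text
t: 9.82
tool_pos: [0.5616, -0.1869, 0.2673]
ee_rot: [-1.183, 1.249, -1.25]
contact_force: [-4.2, 0.9, 7.7]
opening: 0.0005
```

Call:
step_arm(
  commands=[
    [0, -0.2, 0, 0, 0, 0, 0],
    [0, -0.2, 0, 0, 0, 0, 0],
  ],
)

```text
t: 10.07
tool_pos: [0.5616, -0.1869, 0.2684]
ee_rot: [-1.183, 1.25, -1.249]
contact_force: [-2.5, 0.6, 4.4]
opening: 0.0001
```

Call:
step_arm(
  commands=[
    [0, -0.2, 0, 0, 0, 0, 0],
    [0, -0.2, 0, 0, 0, 0, 0],
  ],
)

```text
t: 10.32
tool_pos: [0.5617, -0.187, 0.2703]
ee_rot: [-1.183, 1.25, -1.25]
contact_force: [-2.0, 0.7, 3.1]
opening: 0.0003
```

Call:
step_arm(
  commands=[
    [0, -0.2, 0, 0, 0, 0, 0],
    [0, -0.2, 0, 0, 0, 0, 0],
  ],
)

```text
t: 10.58
tool_pos: [0.5618, -0.187, 0.2723]
ee_rot: [-1.182, 1.249, -1.25]
contact_force: [-1.7, 0.5, 1.4]
opening: 0.0003
```

The spring profile runs from about 5 N at 0.267 to zero near 0.273, which is a full 6 mm stroke. I withdraw and take a last look.

Call:
step_arm(
  commands=[
    [0, -2, 0, 0, 0, 0, 0],
    [0, -5, 0, 0, 0, 0, 0],
    [0, -9, 0, 0, 0, 0, 0],
    [0, -12, -4, 0, 0, 0, 0],
    [0, -12, -9, 0, 0, 0, 0],
    [0, -12, -14, 0, 0, 0, 0],
    [0, -12, -18, 0, 0, 0, 0],
    [0, -12, -18, 0, 0, 0, 0],
    [0, -12, -18, 0, 0, 0, 0],
  ],
)

```text
t: 11.7
tool_pos: [0.3827, -0.1773, 0.3923]
ee_rot: [-1.182, 1.249, -1.25]
contact_force: [-0.2, -0.4, 0.6]
opening: 0.0003
```

```bash
python3 - <<'E'
from h import *
s=r.get_state();print(s['t'],s['tool_pos'].round(4),s['contact_force'].round(1))
i=r.grab_frame("scene");a=cv2.imread("pics/scene0.png")
for im in(a,i):
  print(blobs(im,(45,120,50),(85,255,255),(335,265,370,325))[:1],blobs(im,(3,100,50),(17,255,255),(255,310,310,360))[:1],blobs(im,(18,150,80),(32,255,255),(340,160,390,235))[:1])
cv2.imwrite("pics/c8.png",np.hstack([cv2.resize(x[110:370,240:440],(400,520)) for x in(a,i)]))
E
```

```text
11.7 [ 0.3827 -0.1773  0.3923] [-0.2 -0.4  0.6]
[(122, [350.0, 278.6], [344, 273, 13, 12])] [(1111, [283.8, 332.3], [262, 316, 45, 34])] [(90, [351.4, 223.4], [345, 219, 13, 9])]
[(132, [349.9, 279.0], [344, 273, 13, 13])] [(1095, [283.8, 332.3], [262, 316, 45, 34])] [(223, [362.5, 203.7], [358, 186, 11, 33])]
```

View pics/c8.png

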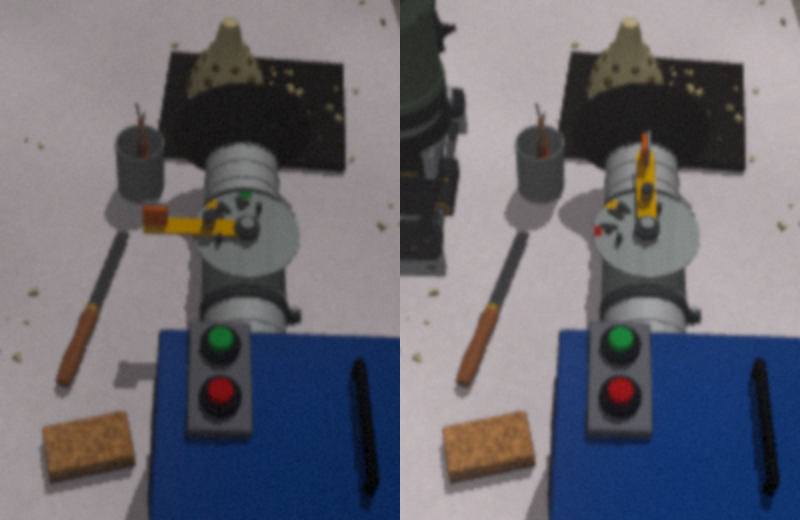

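Before and after: the lever is open in line with the duct, the green button is back up, and the loose items are unmoved.

```bash
python3 -c "
from workcell import r
print(r.finish_job())"
```

```text
the job is handed in; nothing more can be done
None
```

The damper is fully open and stays there, and the green start button was then pressed fully down and released. I handed the job in at about 11.7 s of the 48 s allowed.

- **Lever:** I pushed the orange pad with the closed fingertips, past half-open and round to the stop, without gripping the tab. At the stop a small extra nudge met about 14 N with no movement. After I withdrew, the lever stayed in line with the duct. In the image the bar's end was within about a pixel of where it should be when open.
- **Start button:** My first press only reached about 4 N, so I pressed further, to 20 N at the bottom. On release the force fell from about 5 N towards zero over roughly 6 mm, which matches a full stroke. In the last picture the button is back up.
- **Rest of the bench:** I never touched the red stop button. The carving, rasp, sanding block and cup look unmoved against the first picture; I compared the sanding block by its pixels and the others by eye. The gripper was clear of everything at the end, with the force reading near zero.

The triangulated button height suggested only about 4.6 mm of travel. That gap is within the camera calibration error, and I trusted the force profile instead.

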